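# Lock the catch cup under the parts counter

## Robot

A 6-joint arm with a two-finger parallel gripper is mounted at the origin on the work surface. World frame = base frame: x ahead of the robot, y to its left, z up, the work surface at z = 0. Lengths are in m, angles in rad, forces in N, time in s.
With the tool pointing down it reaches from about 0.325 to 0.9 m from the base axis. Payload 6.1 kg.
Tool frame: the origin (TCP) lies midway between the tips of the shut fingers; the grasp point (between the pads) lies 19 mm behind it; z points along the fingers, y is the line along which they close (so a half turn about z gives the same grasp; the last joint's range is limited). The gripper opens to 87 mm and grips with 3 to 60 N. Pads are 19 mm wide; open, the fingers measure 117 mm over their backs; the gripper's body (75 mm by 190 mm) begins 51 mm behind the grasp point.
Start: joints at [1.157, 0.22, 1.526, -0, 1.395, -0.126], TCP at [0.177, 0.599, 0.223] pointing down, gripper open.
Joint ranges: [-2.98, 2.98], [-0.91, 2.08], [0.09, 2.57], [-1.24, 4.39], [0.2, 2.65], [-2.68, 2.68]. Speed limits (rad/s): [2.57, 2.57, 3.01, 3.14, 3.14, 3.14].

## Interface

Orientations are given as a unit quaternion [w, x, y, z].
In Python, from bench import r, fingers, planner, viewer, job, status gives the robot as it stands. Calls block until the motion is done:
- r.move_pose(position, orientation): joint-space move of the TCP to a pose.
- r.line_to(position, orientation=None, v=0.15): straight line of the TCP; orientation=None keeps the orientation; v is the mean speed in m/s.
- r.move_joints(angles): joint-space move.
- fingers.release() and fingers.close_gripper(squeeze=None): open the fingers fully, or close them until they stop; squeeze is the grip in N (None keeps the last).
- r.dwell(seconds).
- planner.inverse_kinematics(position, orientation): joint angles nearest the present ones, or None.
- viewer.capture(name): name is "scene" or "top" or "wrist"; returns the picture (480x640x3 uint8, blue, green, red); there is no depth.
- viewer.camera_model(name): a dict with "K" (3x3 intrinsics, pixels), "camera_from_world" (4x4, takes a point from world to camera coordinates). Camera axes: x right, y down, z forward; pixel columns grow to the right and rows downward; lengths in m; the calibration is good to about 2 mm. The wrist camera is an equidistant fisheye: a pixel r from the principal point sees the ray r / f radians off the axis. A picture is of the moment at which its call begins: read the wrist's pose just before it. camera_model takes no time and is no camera call; for the wrist camera it gives the pose at the moment of the call.
A pose or a line that the arm cannot do raises r.MotionError and nothing moves.
- job.close_job(): hands the job in; it is judged then, once.
Trained networks look in the newest picture that a camera, given by its name, has taken for a name from the list of things; names that differ only in an ending like _2 or _b are one class to them, and where a whole thing is asked for, a point or a joint stands for the part that bears it (a point fixed in the world has none). Each returns a list of dicts, best first, with "confidence" (0 to 1); they miss things now and then, are a little off and sometimes report something else, mostly with a low value. They report only what shows in the picture. A call takes as long as a camera call.
- viewer.trace(camera, name): "mask" (480x640 bool, what is visible of it) and "extent" ([left, top, width, height] in pixels, round what is visible of it).
- viewer.spot_point(camera, name): "point" ([column, row] in pixels: a listed point, or the origin of a listed thing).
Readings, each from a call of its own:
- status.current_t(): time.
- status.current_joint_positions(): joint angles.
- status.current_dq(): joint speeds.
- status.current_joint_torque(): joint torques, N m.
- status.current_tool_pos(): TCP position.
- status.current_eef_rot(): TCP orientation.
- status.current_force(): force on the tool from outside, world axes, zero at the start.
- status.current_torque(): the same for the moment, N m.
- status.current_gripper_width(): finger opening in m.
- status.current_finger_force(): force on a finger pad.
Only numpy, scipy, OpenCV 4.12 (cv2) and the standard library are available. Lean on these libraries where they do the work, as an engineer would, in place of code of your own. Each camera call takes 0.05 s, during which the arm holds its last target. There are 200 camera calls.

## Task

Take the handled steel catch cup off the counting scale, raise it into the collar under the parts counter's head and twist it until its pins drop into their locking pockets, so that it hangs locked and level with its handle pointing to the front. The ring with the entry slots sits a little turned in the head, so feel for the slots and for the stop and never force the cup; leave the other things on the bench where they are and let go at the end.

Things in the scene. Friction and masses are not known exactly. Their poses are not given: they have to be found in the camera images.
- cup: Catch cup: bare steel, 60 mm across, 62 mm high, 0.2 kg, straight black handle along its own +x (bar 22 mm wide, 20 mm tall, middle 32 mm above the underside, reaching 150 mm from the axis). A 14 mm thick foot under the handle, 141 mm from the axis, reaches down to underside level. Balances about 55 mm from the axis, handle side. Origin: centre of underside; z up. Stands on the scale's plate.
- cup_grip (a point): Middle of the handle's grip, 118 mm from the cup's axis along its +x, 32 mm above the underside; the bar is 22 mm wide here, pinched across its width from above.
- cup_pins (a point): On the cup's axis, 56 mm above the underside, level with the middles of its three bayonet pins: round, 8 mm thick, pointing outwards, ends 38.5 mm from the axis, at 60, 180 and 300 deg from the handle. The rim is 6 mm higher.
- counter: Parts counter: fixed blue stand; column 75 x 65 mm, its middle at own (30, -140) mm, with a 44 mm wide cap up to 366 mm; arm 85 mm wide, 240 to 285 mm above the table, carrying the collar. Origin: on the table under the collar's axis; z up; its own -x is its front, towards the robot. Free space under the collar down to a 16 mm foot plate.
- collar_mouth (a point): Centre of the collar's lower face, 200 mm above the table. Collar 92 mm across, bore 64 mm, three entry slots in its flange. The cup enters with its handle at +119 deg from the counter's +x, but the slot ring is off by a fixed unknown angle, up to 13 deg either way; a slot passes pins within about 4 deg of its middle. Off the slots, pins hit the flange with the cup's underside at 140 mm.
- collar_spring (a point): Middle of the spring plate's lower face inside the collar. In the slots the cup rises freely until its rim meets this plate (cup's underside at 151.3 mm above the table); it takes 6 N to start and 1 N per mm more, 8 mm at most.
- collar_lock (a point): Axis point level with the locked pins. From the spring plate the cup turns counter-clockwise from above; ramps lift its underside to 155 mm, over a crest 51 deg from the slots' middle; it drops to 152 mm into pockets at 60 to 63 deg, against a rigid stop. The spring holds it there, handle to the counter's -x within 15 deg. Cup and counter must never press with 80 N; turn with under 1.5 N m.
- scale: The counting scale: fixed white box with a steel plate 280 x 270 mm, its top 80 mm above the table, and a lower key panel on its own -x side. Origin: on the table under the plate's middle.
- jar: Bystander: small clear jar with a steel lid, 52 mm across, 40 mm high, standing on the scale's plate. Origin: centre of its underside.
- carton: Bystander: cardboard box 90 x 120 x 70 mm on the table. Origin: centre of its underside.
- tape: Bystander: roll of grey tape lying flat, 90 mm across, 24 mm high. Origin: centre of its underside.
- wrench: Bystander: open wrench lying on the table.
- tray: Bystander: small blue open tray 110 x 90 x 45 mm. Origin: centre of its underside.
- mug: Bystander: white mug, 80 mm across, 90 mm high. Origin: centre of its underside.
- driver: Bystander: screwdriver lying on the table.

How it is judged:
By the outcome, as a careful person would: the job done as asked, in the order asked, and still so for the second after the job is handed in, with the robot touching nothing.
It also fails if it takes over 72 s, if anything falls off the work surface, if the arm or the gripper's body presses on something with over 40 N, if the wrist force passes 120 N, or if a joint passes its speed limit or range.

## Working session

There is one attempt and no reset: what is moved stays moved. The work goes in short steps, each a Python script; the robot and the scene stay as the last script left them, time stands still between calls to the robot, and variables do not carry over. Pictures are saved under pics/ and viewed, at most 10 in all, crops included, and the job is handed in when it is done.

```bash
ls; mkdir -p pics; python3 - <<'E'
from bench import r, fingers, planner, viewer, job, status
import cv2, numpy as np
ims=[]
for c in ["scene","top"]:
    im=viewer.capture(c); 
    m=viewer.camera_model(c); print(c,m["K"],m["camera_from_world"])
    for n in ["cup","cup_grip","cup_pins","counter","collar_mouth","scale","jar"]:
        d=viewer.spot_point(c,n)[:2]
        print(n,[(np.round(x["point"],1),round(x["confidence"],2)) for x in d])
        if d: cv2.circle(im,tuple(int(v) for v in d[0]["point"]),4,(0,0,255),1); cv2.putText(im,n,tuple(int(v) for v in d[0]["point"]),0,.4,(0,0,255))
    cv2.imwrite(f"pics/{c}.png",im)
print(status.current_t(),status.current_eef_rot())
E
```

```text
pics
scene [[614.05439897   0.         324.01357004]
 [  0.         614.05439897 246.8762795 ]
 [  0.           0.           1.        ]] [[ 4.95940098e-01  8.68355875e-01 -1.22205398e-03 -1.96092757e-01]
 [ 7.35953374e-01 -4.21067777e-01 -5.30164653e-01 -3.75705008e-01]
 [-4.60886159e-01  2.62030535e-01 -8.47893830e-01  1.77369951e+00]
 [ 0.00000000e+00  0.00000000e+00  0.00000000e+00  1.00000000e+00]]
cup [(array([460.3, 196.7]), 0.72)]
cup_grip [(array([416.8, 188.7]), 0.65)]
cup_pins [(array([466.8, 185.9]), 0.78), (array([246.4, 270.9]), 0.71)]
counter [(array([332.3, 296.4]), 0.65)]
collar_mouth [(array([331.5, 249.5]), 0.72)]
scale [(array([424.6, 218.1]), 0.68)]
jar [(array([416.4, 242.6]), 0.83)]
top [[588.28887985   0.         315.48738499]
 [  0.         588.28887985 241.49103675]
 [  0.           0.           1.        ]] [[ 0.01179558 -0.99991455 -0.00563511 -0.09185149]
 [-0.99182909 -0.01098391 -0.12709996  0.59060738]
 [ 0.12702721  0.00708829 -0.99187391  1.554623  ]
 [ 0.          0.          0.          1.        ]]
cup [(array([175.3, 244.7]), 0.61)]
cup_grip [(array([214.7, 264.1]), 0.66)]
cup_pins [(array([172.8, 237.1]), 0.55)]
counter [(array([319.6, 236.1]), 0.72)]
collar_mouth [(array([323.2, 228.8]), 0.7), (array([235.4, 226. ]), 0.29)]
scale [(array([206.7, 261.6]), 0.71)]
jar [(array([236.6, 228.3]), 0.61)]
0.8 [2.76726005e-06 1.43388364e-01 9.89666498e-01 1.31252182e-05]
```

View pics/scene.png

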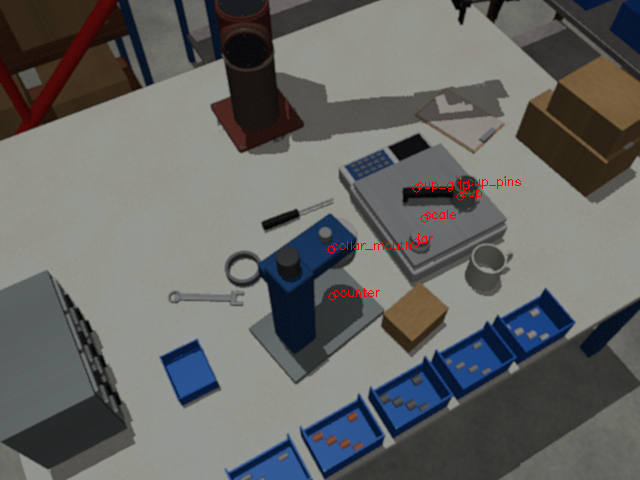

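View pics/top.png

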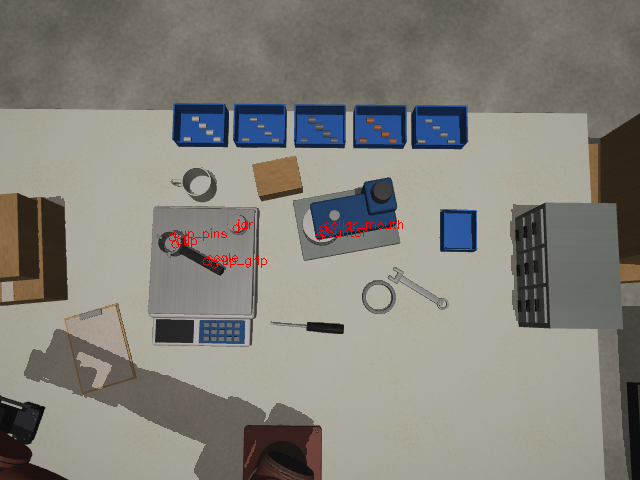

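```bash
cat > h.py <<'E'
from bench import r, fingers, planner, viewer, job, status
import cv2, numpy as np
from scipy.optimize import least_squares
from scipy.spatial.transform import Rotation as R
def unproj(m,p,z):
    K,T=np.array(m["K"]),np.array(m["camera_from_world"])
    d=T[:3,:3].T@np.linalg.inv(K)@[p[0],p[1],1]; o=-T[:3,:3].T@T[:3,3]
    return (o+d*(z-o[2])/d[2]).round(4)
def proj(m,X):
    T=np.array(m["camera_from_world"]);K=np.array(m["K"]); c=T[:3,:3]@X+T[:3,3]; u=K@c; return u[:2]/u[2]
def down(yaw): # tool down, tool y axis at angle yaw in world
    y=np.array([np.cos(yaw),np.sin(yaw),0]); z=np.array([0,0,-1.]); x=np.cross(y,z)
    q=R.from_matrix(np.c_[x,y,z]).as_quat(); return np.r_[q[3],q[:3]]
E
python3 - <<'E'
from h import *
s,t=viewer.camera_model("scene"),viewer.camera_model("top")
P={"cup":((460.3,196.7),(175.3,244.7),.08),"grip":((416.8,188.7),(214.7,264.1),.112),"pins":((466.8,185.9),(172.8,237.1),.136),"counter":((332.3,296.4),(319.6,236.1),0),"mouth":((331.5,249.5),(323.2,228.8),.2),"scale":((424.6,218.1),(206.7,261.6),0.0),"scale80":((424.6,218.1),(206.7,261.6),0.08),"jar":((416.4,242.6),(236.6,228.3),.08)}
for k,(a,b,z) in P.items():
    tri=least_squares(lambda X:np.r_[proj(s,X)-a,proj(t,X)-b],[.6,0,.1])
    print(k,unproj(s,a,z),unproj(t,b,z),tri.x.round(4),round(tri.cost,1))
E
```

```text
cup [0.566  0.2915 0.08  ] [0.5736 0.2839 0.08  ] [0.5727 0.2818 0.0939] 0.3
grip [0.5102 0.1947 0.112 ] [0.5207 0.1725 0.112 ] [0.5222 0.1747 0.1371] 8.4
pins [0.5763 0.2902 0.136 ] [0.5862 0.2772 0.136 ] [0.5854 0.2752 0.1551] 1.6
counter [ 0.6129 -0.1015  0.    ] [ 0.6116 -0.0961  0.    ] [ 0.6113 -0.0983 -0.0054] 0.7
mouth [ 0.6044 -0.1009  0.2   ] [ 0.6021 -0.1047  0.2   ] [ 0.6033 -0.1024  0.1994] 0.9
scale [0.535  0.2192 0.    ] [0.5371 0.2149 0.    ] [0.5373 0.2151 0.0055] 0.3
scale80 [0.5752 0.178  0.08  ] [0.5298 0.1995 0.08  ] [0.5373 0.2151 0.0055] 0.3
jar [0.6236 0.121  0.08  ] [0.619  0.1235 0.08  ] [0.6201 0.1246 0.0724] 0.0
```

The cup stands on the scale, centre near (170,242) in the top view, with its handle end near (222,272). The counter's cap is at (381,190) and its collar is at about (322,222). Next I'll get the counter's yaw and check IK for the two grasp choices.

```bash
python3 - <<'E'
from h import *
t=viewer.camera_model("top")
O=np.array([.604,-.102])
cap=unproj(t,(381,190),.366)[:2]
print("cap",cap,"yaw",np.degrees(np.arctan2(*(cap-O)[::-1]))+77.9)
a,b,c=[unproj(t,p,.016)[:2] for p in((303,260),(400,243),(293,200))]
for d in(b-a,c-a): print(np.degrees(np.arctan2(d[1],d[0])),np.linalg.norm(d))
yaw=np.radians(np.degrees(np.arctan2(*(cap-O)[::-1]))+77.9)
grip=np.array([.521,.174]); h0=np.radians(-116)
for k in(1,-1):
  print(k)
  q=planner.inverse_kinematics([*grip,.093],down(h0+k*np.pi/2)); print(None if q is None else np.round(q,2))
  for e in(106,119,132,150,167,180,195):
    h=yaw+np.radians(e); p=O+.118*np.array([np.cos(h),np.sin(h)])
    q=planner.inverse_kinematics([*p,.168],down(h+k*np.pi/2)); print(e,p.round(3),None if q is None else np.round(q,2))
E
```

```text
cap [ 0.6635 -0.228 ] yaw 13.177722235552963
-79.3607720374576 0.2697370015403893
10.247299318336037 0.16919887706483158
1
[ 0.18  0.17  1.84 -0.    1.13  0.63]
106 [0.546 0.001] [-0.14  0.08  1.79 -0.    1.27  2.49]
119 [ 0.525 -0.015] [-0.18  0.03  1.84 -0.    1.27  2.23]
132 [ 0.507 -0.035] [-0.22 -0.01  1.88 -0.    1.27  1.96]
150 [ 0.491 -0.068] [-0.3  -0.04  1.92 -0.    1.27  1.57]
167 [ 0.486 -0.102] [-0.37 -0.04  1.91 -0.    1.27  1.2 ]
180 [ 0.489 -0.129] [-0.41 -0.02  1.89 -0.    1.27  0.93]
195 [ 0.5   -0.158] [-0.46  0.03  1.85 -0.    1.27  0.62]
-1
[ 0.18  0.17  1.84 -0.    1.13 -2.51]
106 [0.546 0.001] [-0.14  0.08  1.79 -0.    1.27 -0.65]
119 [ 0.525 -0.015] [-0.18  0.03  1.84 -0.    1.27 -0.91]
132 [ 0.507 -0.035] [-0.22 -0.01  1.88 -0.    1.27 -1.19]
150 [ 0.491 -0.068] [-0.3  -0.04  1.92 -0.    1.27 -1.57]
167 [ 0.486 -0.102] [-0.37 -0.04  1.91 -0.    1.27 -1.94]
180 [ 0.489 -0.129] [-0.41 -0.02  1.89 -0.    1.27 -2.21]
195 [ 0.5   -0.158] [-0.46  0.03  1.85 -0.    1.27 -2.52]
```

```bash
cat >> h.py <<'E'
def wproj(m,X):
    T=np.array(m["camera_from_world"]);K=np.array(m["K"]); c=T[:3,:3]@X+T[:3,3]
    th=np.arctan2(np.hypot(c[0],c[1]),c[2]); d=c[:2]/np.hypot(c[0],c[1])
    return np.array([K[0,2],K[1,2]])+np.array([K[0,0],K[1,1]])*th*d
def wunproj(m,p,z):
    T=np.array(m["camera_from_world"]);K=np.array(m["K"]); u=(np.array(p)-[K[0,2],K[1,2]])/[K[0,0],K[1,1]]
    th=np.hypot(*u); c=np.r_[np.sin(th)*u/th,np.cos(th)]; d=T[:3,:3].T@c; o=-T[:3,:3].T@T[:3,3]
    return (o+d*(z-o[2])/d[2]).round(4)
E
python3 - <<'E'
from h import *
h0=np.radians(-116)
r.move_pose([.521,.174,.27],down(h0+np.pi/2))
def look(tag,names):
    m=viewer.camera_model("wrist"); im=viewer.capture("wrist"); cv2.imwrite(f"pics/{tag}.png",im)
    print(tag,"cam",(-np.array(m["camera_from_world"])[:3,:3].T@np.array(m["camera_from_world"])[:3,3]).round(3))
    for n,z in names:
        d=viewer.spot_point("wrist",n)[:2]
        print(n,[(np.round(x["point"],1),round(x["confidence"],2),wunproj(m,x["point"],z)) for x in d])
look("w1",[("cup",.08),("cup_grip",.112),("cup_pins",.136),("collar_mouth",.2),("counter",0)])
print(status.current_t(),status.current_tool_pos(),viewer.camera_model("wrist")["K"])
E
```

```text
w1 cam [0.552 0.24  0.433]
cup [(array([322.2,  82.3]), 0.87, array([0.5753, 0.2857, 0.08  ]))]
cup_grip [(array([311.2, 209.3]), 0.59, array([0.5161, 0.1862, 0.112 ])), (array([296. , 390.4]), 0.43, array([0.4128, 0.0162, 0.112 ]))]
cup_pins [(array([318.6,  68. ]), 0.88, array([0.5742, 0.2902, 0.136 ]))]
collar_mouth []
counter []
3.0833 [0.52082552 0.1745     0.26992734] [[371.64829954   0.         321.21376951]
 [  0.         371.64829954 234.83730763]
 [  0.           0.           1.        ]]
```

View pics/w1.png

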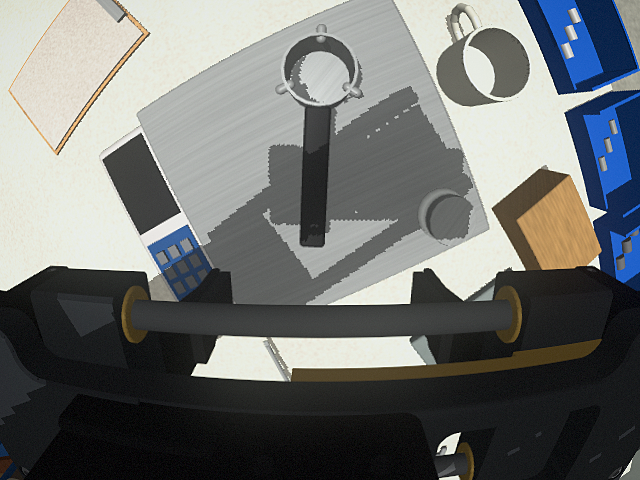

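The cup's rim is centred at about (320,71) and the handle's top runs from (316,110) to its end at (313,240). I'll compute the heading from those points.

```bash
python3 - <<'E'
from h import *
m=viewer.camera_model("wrist")
rim=wunproj(m,(320.5,71),.142)[:2]; a=wunproj(m,(316,115),.122)[:2]; e=wunproj(m,(313,238),.122)[:2]
print(rim,a,e,np.linalg.norm(e-rim),[np.degrees(np.arctan2(*(x)[::-1])) for x in(e-rim,e-a)])
# handle mask fit
mask=viewer.trace("wrist","cup")
if mask:
    k=mask[0]["mask"]; print(mask[0]["confidence"],mask[0]["extent"])
    pts=[]
    for row in range(120,236,8):
        c=np.where(k[row])[0]
        if len(c): pts.append((*[wunproj(m,(x,row),.122)[:2] for x in(c[0]-.5,c[-1]+.5)],))
    mid=np.array([(p+q)/2 for p,q in pts]); print([round(float(np.linalg.norm(p-q)),4) for p,q in pts])
    u=np.linalg.svd(mid-mid.mean(0))[2][0]; u*=np.sign(u@(e-rim)); print("heading",np.degrees(np.arctan2(u[1],u[0])),"mid",mid.mean(0), "rim offset",np.cross(u,rim-mid.mean(0)))
E
```

```text
[0.5742 0.2859] [0.5561 0.2572] [0.5075 0.164 ] 0.1389550286963376 [np.float64(-118.6861475737395), np.float64(-117.54020432017062)]
0.61 [274.8, 28.1, 83.9, 221.6]
[0.0214, 0.0215, 0.0206, 0.0207, 0.0208, 0.0208, 0.0217, 0.0217, 0.021, 0.0212, 0.022, 0.0221, 0.0223, 0.0224, 0.0216]
heading -118.5962322455449 mid [0.53221333 0.2116    ] rim offset 0.00130238494229179<stdin>:14: DeprecationWarning: Arrays of 2-dimensional vectors are deprecated. Use arrays of 3-dimensional vectors instead. (deprecated in NumPy 2.0)
```

```bash
cat >> h.py <<'E'
def look(tag,names):
    m=viewer.camera_model("wrist"); im=viewer.capture("wrist"); cv2.imwrite(f"pics/{tag}.png",im)
    for n,z in names:
        d=viewer.spot_point("wrist",n)[:2]
        print(n,[(np.round(x["point"],1),round(x["confidence"],2),wunproj(m,x["point"],z)) for x in d])
    return m
E
python3 - <<'E'
from h import *
h0=np.radians(-118.5); q=down(h0+np.pi/2)
r.move_pose([.5182,.1823,.20],q)
r.line_to([.5182,.1823,.0935],v=.08)
fingers.close_gripper(squeeze=55)
print("w",status.current_gripper_width(),status.current_finger_force(),status.current_force())
r.line_to([.5182,.1823,.1835],v=.1)
print("lifted",status.current_gripper_width(),status.current_force(),status.current_torque(),status.current_t())
O=np.array([.606,-.099]); h=np.radians(129.5); u=np.array([np.cos(h),np.sin(h)])
r.move_pose([*(O+.268*u),.1835],down(h+np.pi/2))
print(status.current_joint_positions(),status.current_force(),status.current_torque())
look("w2",[("cup",.17),("cup_pins",.226),("collar_mouth",.2),("counter",0)])
print(status.current_t(),status.current_tool_pos())
E
```

```text
w 0.021118804818343984 54.970387034118176 [-1.44785592  0.50158391  0.96152337]
lifted 0.02141513392606704 [-0.14796654  0.07620786 -2.55319796] [-0.19712409  0.15561722  0.00912718] 7.125
[ 6.66190897e-02 -1.82207469e-01  2.00991361e+00  1.10753756e-04
  1.31403337e+00  2.51793283e+00] [ 0.20857391 -0.05111969 -2.49053598] [ 0.14514823  0.23874957 -0.01318421]
cup [(array([321.2,  37.1]), 0.61, array([0.5119, 0.0161, 0.17  ]))]
cup_pins []
collar_mouth []
counter [(array([ 38.6, 134. ]), 0.46, array([0.7455, 0.2388, 0.    ]))]
8.975 [0.43558997 0.1078715  0.18346711]
```

View pics/w2.png

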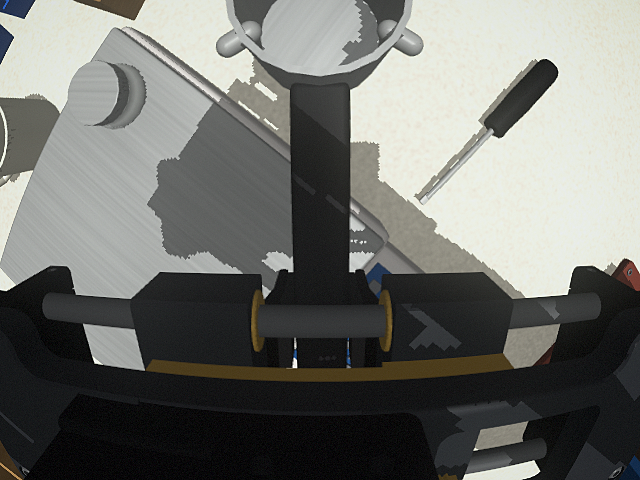

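The cup is held, with its axis about 119 mm from the TCP and the handle straight up the image. The counter is out of this view, so I'll enlarge it from the two fixed cameras.

```bash
python3 - <<'E'
from h import *
o=[]
for c,(x,y) in {"top":(285,165),"scene":(240,200)}.items():
    im=viewer.capture(c); cv2.imwrite(f"pics/{c}_b.png",im)
    o.append(cv2.resize(im[y:y+120,x:x+130] if c=="top" else im[y:y+180,x:x+130],None,fx=3,fy=3,interpolation=cv2.INTER_CUBIC))
    for n in ["collar_mouth","counter","collar_spring","collar_lock"]:
        d=viewer.spot_point(c,n)[:2]; print(c,n,[(np.round(k["point"],1),round(k["confidence"],2)) for k in d])
H=max(a.shape[0] for a in o)
cv2.imwrite("pics/crop.png",np.hstack([np.pad(a,((0,H-a.shape[0]),(0,0),(0,0))) for a in o]))
E
```

```text
top collar_mouth [(array([320.9, 226. ]), 0.92), (array([414.3, 287.9]), 0.58)]
top counter [(array([319.6, 234.8]), 0.57)]
top collar_spring [(array([317.7, 225.8]), 0.97)]
top collar_lock [(array([320.4, 227.2]), 0.74), (array([238.2, 224.3]), 0.38)]
scene collar_mouth [(array([333. , 249.9]), 0.98)]
scene counter [(array([331.8, 295.9]), 0.64)]
scene collar_spring [(array([330.6, 246.2]), 0.82)]
scene collar_lock [(array([336.8, 249.3]), 0.71)]
```

View pics/crop.png

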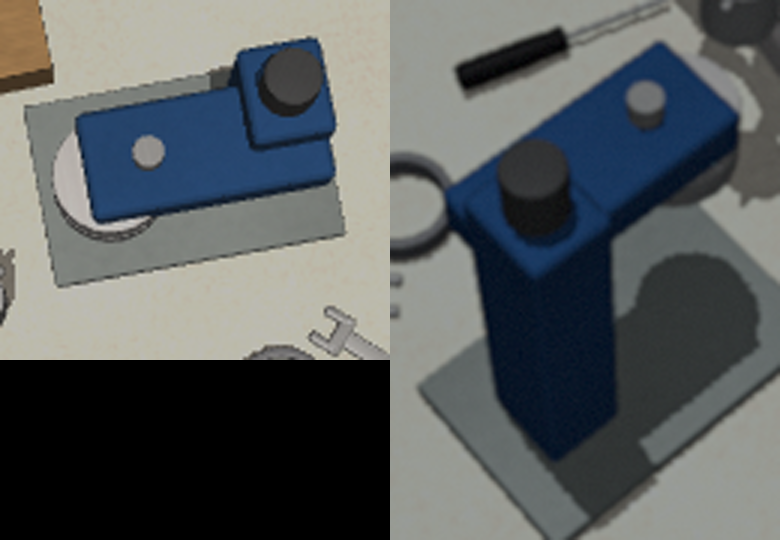

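The top crop shows the collar's lower rim as an arc, with the cap at full-image (382.7,191.3). The foot plate corners are at (304,260.7), (400,243) and (293.3,200.3). I'll fit the collar's rim circle to the image edges.

```bash
python3 - <<'E'
from h import *
from scipy.ndimage import map_coordinates
from scipy.optimize import least_squares
M={c:viewer.camera_model(c) for c in("top","scene")}
s,t=M["scene"],M["top"]
for k,a,b in(("mouth",(333,249.9),(320.9,226)),("spring",(330.6,246.2),(317.7,225.8)),("lock",(336.8,249.3),(320.4,227.2)),("counter",(331.8,295.9),(319.6,234.8)),("cap",(287.7,256.7),(382.7,191.3))):
    print(k,least_squares(lambda X:np.r_[proj(s,X)-a,proj(t,X)-b],[.6,0,.1]).x.round(4))
print("cap z.366",unproj(s,(287.7,256.7),.366),unproj(t,(382.7,191.3),.366))
G={c:cv2.GaussianBlur(cv2.imread(f"pics/{c}_b.png"),(0,0),.7).astype(float) for c in M}
def score(c,x,y,arc,z=.2,rad=.046):
    v=0
    for a in np.radians(np.arange(*arc,4)):
        d=np.array([np.cos(a),np.sin(a)]); P=[proj(M[c],np.array([x+q*d[0],y+q*d[1],z])) for q in(rad-.0025,rad+.0025)]
        S=[np.array([map_coordinates(G[c][:,:,k],[[p[1]],[p[0]]],order=1)[0] for k in range(3)]) for p in P]
        v+=(S[1]-S[0]).mean()
    return v
for c,arc,z in(("top",(110,215),.2),("scene",(-20,60),.2)):
    g=[(score(c,x,y,arc,z),x,y) for x in np.arange(.592,.624,.001) for y in np.arange(-.116,-.086,.001)]
    g.sort(reverse=True); print(c,z,[(round(a,0),round(x,3),round(y,3)) for a,x,y in g[:6]])
pts=[unproj(t,p,.016)[:2] for p in((304,260.7),(400,243),(293.3,200.3))]
d1,d2=pts[1]-pts[0],pts[2]-pts[0]; print("yaw foot",np.degrees(np.arctan2(d1[1],d1[0]))+90,np.degrees(np.arctan2(d2[1],d2[0])))
f=lambda x,y:(285+x/3-.33,165+y/3-.33)
for A,B in(((97,221),(333,178)),((78,117),(240,87)),((97,221),(78,117))):
    d=unproj(t,f(*B),.285)-unproj(t,f(*A),.285); print("arm",np.degrees(np.arctan2(d[1],d[0])))
E
```

```text
mouth [ 0.6084 -0.0993  0.2028]
spring [ 0.6046 -0.0974  0.2116]
lock [ 0.608  -0.0938  0.1996]
counter [ 0.6132 -0.0996  0.002 ]
cap [ 0.6631 -0.2297  0.3606]
cap z.366 [ 0.6669 -0.2292  0.366 ] [ 0.6607 -0.2317  0.366 ]
top 0.2 [(np.float64(1281.0), np.float64(0.623), np.float64(-0.103)), (np.float64(1252.0), np.float64(0.623), np.float64(-0.104)), (np.float64(1251.0), np.float64(0.624), np.float64(-0.103)), (np.float64(1249.0), np.float64(0.623), np.float64(-0.102)), (np.float64(1245.0), np.float64(0.624), np.float64(-0.104)), (np.float64(1218.0), np.float64(0.624), np.float64(-0.105))]
scene 0.2 [(np.float64(946.0), np.float64(0.607), np.float64(-0.096)), (np.float64(938.0), np.float64(0.607), np.float64(-0.097)), (np.float64(925.0), np.float64(0.607), np.float64(-0.095)), (np.float64(917.0), np.float64(0.607), np.float64(-0.098)), (np.float64(912.0), np.float64(0.606), np.float64(-0.095)), (np.float64(906.0), np.float64(0.608), np.float64(-0.098))]
yaw foot 11.150217539885674 10.815731565965939
arm -78.94782314998058
arm -78.70781165037783
arm 10.92521839328233
```

```bash
cat >> h.py <<'E'
YAW=11.0; D=.1185
def go(O,e,u,v=.05):  # e: handle angle in counter frame (deg), u: underside height
    h=np.radians(e+YAW); r.line_to([O[0]+D*np.cos(h),O[1]+D*np.sin(h),u+.0135],down(h+np.pi/2),v=v)
def ft():
    return np.mean([np.r_[status.current_force(),status.current_torque()] for _ in range(3)],0)
def loc(F,e): # force in handle frame: radial(out), tangential(ccw), z ; moment about cup axis approx
    h=np.radians(e+YAW); c,s=np.cos(h),np.sin(h)
    return np.array([F[0]*c+F[1]*s,-F[0]*s+F[1]*c,F[2]])
def rise(O,e,u0,u1,dF=4,step=.001):
    go(O,e,u0); F0=ft(); u=u0
    while u<u1-1e-6:
        u=min(u+step,u1); go(O,e,u,v=.02); F=ft()-F0
        print(f"  e{e:.1f} u{u*1e3:.1f} F",loc(F,e).round(1),"M",F[3:].round(2))
        if np.linalg.norm(F[:3])>dF: break
    return u,F
E
python3 - <<'E'
from h import *
O=np.array([.607,-.0975])
h=np.radians(119+YAW); c=O+.15*np.array([np.cos(h),np.sin(h)])
go(c,119,.12,v=.12); go(O,119,.12,v=.12); print(status.current_t(),ft().round(2))
rise(O,119,.135,.144)
print(status.current_t(),status.current_tool_pos())
E
```

```text
11.4417 [-0.25  1.09 -1.55  0.09  0.24  0.01]
  e119.0 u136.0 F [-1.   0.1 -0.4] M [-0.02  0.02  0.02]
  e119.0 u137.0 F [-0.4 -1.4  1. ] M [-0.04 -0.02  0.03]
  e119.0 u138.0 F [-0.6 -0.4  1.2] M [-0.04 -0.04  0.03]
  e119.0 u139.0 F [-0.7 -1.3  0.6] M [0.   0.   0.01]
  e119.0 u140.0 F [-0.3 -0.6  1.2] M [-0.05  0.05  0.01]
  e119.0 u141.0 F [-0.2 -1.2  0.6] M [0.04 0.09 0.  ]
  e119.0 u142.0 F [-0.1 -1.9 -1.5] M [0.23 0.15 0.03]
  e119.0 u143.0 F [ 0.9 -1.4 -3.4] M [0.47 0.3  0.01]
  e119.0 u144.0 F [ 2.  -0.9 -3.8] M [0.62 0.43 0.07]
14.1417 [ 0.53044229 -0.00642196  0.15722461]
```

```bash
python3 - <<'E'
from h import *
O=np.array([.607,-.0975])
for e in(124,114,129,109,133,105):
    go(O,e,.1385); u,F=rise(O,e,.1385,.1465,dF=2.7,step=.002)
    if u>.146: break
print(status.current_t())
E
```

```text
e124.0 u140.5 F [-0.2  0.4  0.4] M [-0.04  0.01  0.08]
  e124.0 u142.5 F [ 0.  -0.9 -1.9] M [0.02 0.1  0.02]
  e124.0 u144.5 F [ 1.   0.6 -4.1] M [0.32 0.27 0.1 ]
  e114.0 u140.5 F [ 0.2  0.7 -1.8] M [-0.08  0.05  0.02]
  e114.0 u142.5 F [ 0.2  0.1 -0.4] M [-0.03  0.07 -0.02]
  e114.0 u144.5 F [ 1.2  0.5 -3.2] M [0.32 0.09 0.  ]
  e129.0 u140.5 F [-0.4 -0.4  0.6] M [-0.08 -0.03  0.06]
  e129.0 u142.5 F [ 0.7 -1.4  0.3] M [-0.1   0.02  0.03]
  e129.0 u144.5 F [-0.8 -1.6 -2.4] M [0.21 0.16 0.06]
  e109.0 u140.5 F [ 0.  -0.6  0.2] M [-0.03  0.   -0.01]
  e109.0 u142.5 F [ 0.2 -0.4  2.4] M [-0.07 -0.02  0.  ]
  e109.0 u144.5 F [ 0.8 -0.   0.9] M [0.09 0.03 0.02]
  e109.0 u146.5 F [ 2.1 -2.4 -1.3] M [0.53 0.11 0.12]
21.125
```

```bash
cat >> h.py <<'E'
PH=1.3
def go(O,e,u,v=.05,ph=None):
    ph=PH if ph is None else ph
    h=np.radians(e+YAW); t=np.array([-np.sin(h),np.cos(h),0]); Q=R.from_rotvec(np.radians(ph)*t)
    q=down(h+np.pi/2); q=(Q*R.from_quat(np.r_[q[1:],q[0]])).as_quat()
    g=np.array([O[0]+D*np.cos(h),O[1]+D*np.sin(h),u+.0325])
    r.line_to(g+Q.apply([0,0,-.019]),np.r_[q[3],q[:3]],v=v)
def rise(O,e,u0,u1,dF=5,dM=.5,step=.001):
    go(O,e,u0); F0=ft(); u=u0
    while u<u1-1e-6:
        u=min(u+step,u1); go(O,e,u,v=.02); F=ft()-F0
        print(f"  e{e:.1f} u{u*1e3:.1f} F",loc(F,e).round(1),"M",loc(F[3:],e).round(2))
        if np.linalg.norm(F[:3])>dF or np.linalg.norm(F[3:])>dM: break
    return u,F
E
python3 - <<'E'
from h import *
O=np.array([.607,-.0975])
go(O,109,.1385); fingers.close_gripper(squeeze=60)
for e in(106,):
    u,F=rise(O,e,.1385,.1485,step=.002)
m=look("w3",[("cup_grip",.175)])
print(status.current_t())
E
```

```text
e106.0 u140.5 F [ 0.8  0.4 -0.5] M [0.01 0.08 0.  ]
  e106.0 u142.5 F [-0.6 -0.3 -0.3] M [-0.03  0.05 -0.04]
  e106.0 u144.5 F [-0.8  1.3 -0.5] M [ 0.02  0.05 -0.05]
  e106.0 u146.5 F [-0.8 -0.5 -0.7] M [ 0.05  0.06 -0.08]
  e106.0 u148.5 F [-1.  -1.   0.4] M [ 0.01  0.04 -0.  ]
cup_grip [(array([323.3, 304.3]), 0.76, array([0.5521, 0.0092, 0.175 ]))]
23.275
```

View pics/w3.png

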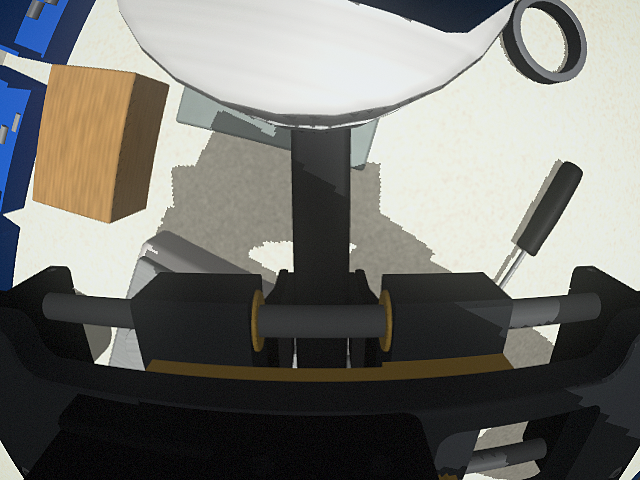

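The picture shows the collar's arc centred over the handle (column about 320), and the cup rose freely to 148.5 mm at 106°, so the pins are in the slots. Next I'll rise to the spring plate and start turning.

```bash
cat >> h.py <<'E'
def turn(O,e,u,e1,F0,step=3.,lim=1.0,v=.03,auto=True):
    while e<e1-1e-6:
        e=min(e+step,e1); go(O,e,u,v=v); W=ft(); f=loc(W,e)-F0[:3]; m=loc(W[3:],e)-F0[3:]; T=m[2]+D*f[1]
        print(f"  e{e:.1f} u{u*1e3:.1f} F",f.round(1),"M",m.round(2),"T",round(T,2),"z",round(1e3*status.current_tool_pos()[2],1))
        if abs(T)>lim or np.linalg.norm(f)>12: print("limit"); break
        if auto:
            if f[2]>2 or m[1]<-.2: u+=.0005
            elif f[2]<-2.5 or m[1]>.3: u-=.0005
    return e,u
E
python3 - <<'E'
from h import *
import json
O=np.array([.607,-.0975]); W=ft(); F0=np.r_[loc(W,106),loc(W[3:],106)]; print(F0.round(2))
u,F=rise(O,106,.1485,.156,dF=3.5,dM=.35,step=.001)
u-=.0005; go(O,106,u)
e,u=turn(O,106,u,121,F0)
json.dump([e,u,list(F0)],open("st.json","w")); print(status.current_t())
E
```

```text
[-1.24  0.36 -2.54  0.11 -0.19  0.03]
  e106.0 u149.5 F [-0.1 -0.5  0.8] M [-0.04  0.07  0.07]
  e106.0 u150.5 F [-1.2 -0.   0.4] M [ 0.06 -0.04  0.06]
  e106.0 u151.5 F [-1.3  0.2  1.1] M [ 0.02 -0.03  0.03]
  e106.0 u152.5 F [ 0.2  0.2 -1. ] M [ 0.05 -0.25  0.03]
  e106.0 u153.5 F [ 0.8  0.2 -3.1] M [-0.06 -0.51  0.08]
  e109.0 u153.0 F [ 1.8 -2.5 -3.6] M [-0.17 -0.57  0.15] T -0.15 z 166.6
  e112.0 u153.5 F [ 1.2 -2.2 -4.5] M [-0.24 -0.58  0.14] T -0.12 z 167.0
  e115.0 u154.0 F [ 1.5 -3.  -3.8] M [-0.25 -0.56  0.2 ] T -0.15 z 167.5
  e118.0 u154.5 F [ 2.2 -2.4 -4.1] M [-0.22 -0.67  0.13] T -0.16 z 168.0
  e121.0 u155.0 F [ 1.6 -1.6 -5. ] M [-0.22 -0.6   0.17] T -0.02 z 168.3
26.8167
```

```bash
sed -i 's/if f\[2\]>2 or m\[1\]<-.2: u+=.0005/u+=.0001\n            if f[2]>1.5: u+=.0005/; s/elif f\[2\]<-2.5 or m\[1\]>.3: u-=.0005/elif f[2]<-3: u-=.0005/' h.py
python3 - <<'E'
from h import *
import json
O=np.array([.607,-.0975]); e,u,F0=json.load(open("st.json")); F0=np.array(F0)
u=.154
e,u=turn(O,e,u,154,F0)
json.dump([e,u,list(F0)],open("st.json","w")); print(status.current_t())
E
```

```text
e124.0 u154.0 F [ 1.1 -1.1 -2.7] M [-0.07 -0.5   0.08] T -0.05 z 167.6
  e127.0 u154.1 F [ 2.2  0.2 -3.8] M [-0.01 -0.36  0.03] T 0.06 z 167.7
  e130.0 u153.7 F [ 0.9  0.6 -3.1] M [ 0.03 -0.3  -0.08] T -0.0 z 167.4
  e133.0 u153.3 F [ 1.5  0.5 -2.3] M [ 0.14 -0.2  -0.11] T -0.06 z 167.0
  e136.0 u153.4 F [ 2.1  0.5 -1.7] M [ 0.22 -0.2  -0.2 ] T -0.14 z 167.1
  e139.0 u153.5 F [ 2.3  1.9 -0.8] M [ 0.21 -0.28 -0.2 ] T 0.02 z 167.1
  e142.0 u153.6 F [ 2.5  0.7 -0.4] M [ 0.19 -0.29 -0.16] T -0.08 z 167.2
  e145.0 u153.7 F [3.5 0.4 1.2] M [ 0.22 -0.34 -0.14] T -0.1 z 167.3
  e148.0 u153.8 F [3.8 0.8 0.8] M [ 0.14 -0.35 -0.16] T -0.07 z 167.5
  e151.0 u153.9 F [3.6 1.2 1.3] M [ 0.14 -0.29 -0.2 ] T -0.06 z 167.6
  e154.0 u154.0 F [2.8 0.9 3.8] M [ 0.05 -0.23 -0.16] T -0.06 z 167.8
30.7583
```

```bash
python3 - <<'E'
from h import *
import json
O=np.array([.607,-.0975]); e,u,F0=json.load(open("st.json")); F0=np.array(F0)
u=.1555
e,u=turn(O,e,u,176,F0,step=2.,lim=.7)
json.dump([e,u,list(F0)],open("st.json","w")); print(status.current_t())
E
```

```text
e156.0 u155.5 F [ 1.8  0.6 -1.4] M [ 0.19  0.   -0.2 ] T -0.13 z 168.8
  e158.0 u155.6 F [ 1.1  2.  -1.3] M [ 0.29  0.04 -0.26] T -0.02 z 168.9
  e160.0 u155.7 F [ 1.3  2.5 -1.8] M [ 0.42 -0.01 -0.31] T -0.02 z 169.0
  e162.0 u155.8 F [ 2.   3.1 -1.2] M [ 0.27 -0.22  0.05] T 0.41 z 169.1
  e164.0 u155.9 F [ 2.1  0.7 -2.7] M [ 0.07 -0.43  0.09] T 0.18 z 169.1
  e166.0 u156.0 F [ 2.4 -0.1 -4.1] M [-0.06 -0.53  0.1 ] T 0.09 z 168.9
  e168.0 u155.6 F [ 2.9  0.  -4.4] M [-0.05 -0.63 -0.09] T -0.09 z 168.7
  e170.0 u155.2 F [ 3.1 -5.  -3.4] M [-0.69 -0.64 -0.58] T -1.18 z 168.4
limit
33.0583
```

The cup passed the crest at about 160°, dropped, and met the stop at about 169–170°. I'll back off slightly, lower until the load is neutral, and look before letting go.

```bash
python3 - <<'E'
from h import *
import json
O=np.array([.607,-.0975]); e,u,F0=json.load(open("st.json")); F0=np.array(F0)
e=168.3
for u in(.1547,.1540,.1533,.1526,.152):
    go(O,e,u,v=.03); W=ft(); f=loc(W,e)-F0[:3]; m=loc(W[3:],e)-F0[3:]; print(u,f.round(1),m.round(2))
    if f[2]>0.5: break
go(O,169.2,u); W=ft(); f=loc(W,e)-F0[:3]; m=loc(W[3:],e)-F0[3:]; print("stop?",f.round(1),m.round(2))
go(O,168.3,u); W=ft(); print(u,(loc(W,e)-F0[:3]).round(1),status.current_t())
json.dump([e,u,list(F0)],open("st.json","w"))
E
```

```text
0.1547 [ 3.  -0.6 -3.8] [-0.11 -0.7  -0.24]
0.154 [ 4.3 -1.9 -3.5] [-0.22 -0.72 -0.17]
0.1533 [ 4.6 -0.4 -3. ] [-0.1  -0.78 -0.19]
0.1526 [ 4.9 -2.  -0.9] [-0.18 -0.74 -0.18]
0.152 [ 5.5 -1.7 -0.3] [-0.15 -0.68 -0.19]
stop? [ 5.6 -3.1 -0.2] [-0.43 -0.73 -0.32]
0.152 [ 5.4 -1.2 -0.6] 34.825
```

```bash
python3 - <<'E'
from h import *
import json
O=np.array([.607,-.0975]); e,u,F0=json.load(open("st.json")); F0=np.array(F0)
h=np.radians(e+YAW); d=np.array([np.cos(h),np.sin(h)])
for ph,k in((.8,.0005),(.3,.001),(-.2,.0015)):
    go(O+k*d,e,u,v=.03,ph=ph); W=ft(); f=loc(W,e)-F0[:3]; m=loc(W[3:],e)-F0[3:]; print(ph,f.round(1),m.round(2))
    if abs(m[1])<.25: break
fingers.release(); p=status.current_tool_pos(); print(status.current_gripper_width())
q=status.current_eef_rot()
im=viewer.capture("wrist"); cv2.imwrite("pics/rel.png",im)
r.line_to(np.array(p)+[0,0,.06]-np.r_[-d*.03,0],v=.1)
r.line_to(np.array(status.current_tool_pos())+np.r_[d*.06,.06],v=.15)
r.move_pose([.38,.15,.33],down(np.radians(90)))
print(status.current_t())
o=[]
for c in("scene","top"):
    im=viewer.capture(c); m=viewer.camera_model(c)
    for n in("cup","cup_grip"):
        D2=viewer.spot_point(c,n)[:1]; print(c,n,[(np.round(x["point"],1),round(x["confidence"],2),unproj(m,x["point"],.152 if n=="cup" else .184)) for x in D2])
    x,y=(270,160) if c=="top" else (265,180); o.append(cv2.resize(im[y:y+130,x:x+130],None,fx=3,fy=3,interpolation=cv2.INTER_CUBIC))
cv2.imwrite("pics/end.png",np.hstack(o))
E
```

```text
0.8 [ 3.8 -0.9  1.2] [-0.15 -0.16 -0.11]
0.08703021731405601
40.0917
scene cup [(array([333.8, 260.1]), 0.79, array([ 0.605 , -0.0949,  0.152 ]))]
scene cup_grip [(array([313.3, 214. ]), 0.91, array([ 0.4954, -0.0843,  0.184 ]))]
top cup [(array([318.5, 227.6]), 0.61, array([ 0.6123, -0.0931,  0.152 ]))]
top cup_grip [(array([321.8, 272.2]), 0.75, array([ 0.4975, -0.1024,  0.184 ]))]
```

View pics/end.png

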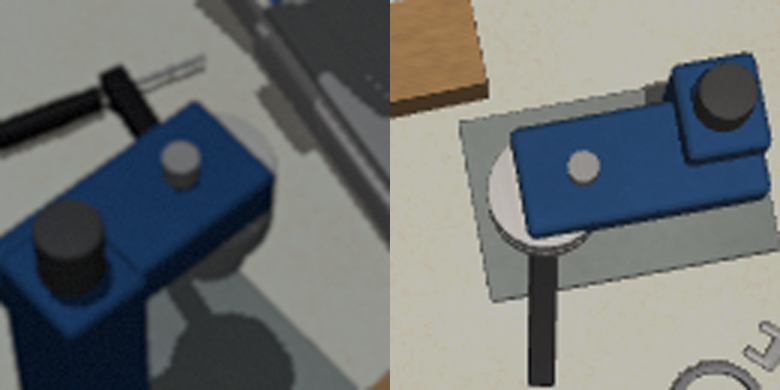

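The picture shows the cup hanging under the collar, handle straight to the front with its end at about (320,288) in the top view. I'll do a quick level check on the handle end, then hand in.

```bash
python3 - <<'E'
from h import *
s,t=viewer.camera_model("scene"),viewer.camera_model("top")
a=(265+115/3,180+75/3); b=(270+(541-390)/3,160+384/3)
X=least_squares(lambda X:np.r_[proj(s,X)-a,proj(t,X)-b],[.46,-.1,.19]); print(X.x.round(4),X.cost)
if abs(X.x[2]-.192)<.008: print(job.close_job())
E
```

```text
[ 0.4609 -0.0951  0.1836] 3.211178747689136
```

```bash
python3 - <<'E'
from h import *
m=viewer.camera_model("scene"); im=viewer.capture("scene"); g=cv2.resize(im[190:250,285:365],None,fx=8,fy=8,interpolation=cv2.INTER_CUBIC)
O=np.array([.607,-.0975]); 
for tilt,col in((0,(0,255,0)),(4,(0,0,255))):
    h=np.radians(168.5+YAW); a=np.array([np.cos(h),np.sin(h),-np.tan(np.radians(tilt))]); n=np.array([-a[1],a[0],0])
    for sgn in(1,-1):
        P=[proj(m,np.array([*O,.194])+L*a+sgn*.011*n) for L in(.08,.150)]
        P=[tuple(int(v) for v in ((p-[285,190]+.5)*8)) for p in P]; cv2.line(g,P[0],P[1],col,1)
    E=[proj(m,np.array([*O,.194])+.15*a+s_*.011*n) for s_ in(1,-1)]; print(tilt,np.round(E,1))
cv2.imwrite("pics/lev.png",g)
E
```

```text
0 [[295.9 203.3]
 [304.6 199.5]]
4 [[296.1 206.1]
 [304.7 202.2]]
```

View pics/lev.png

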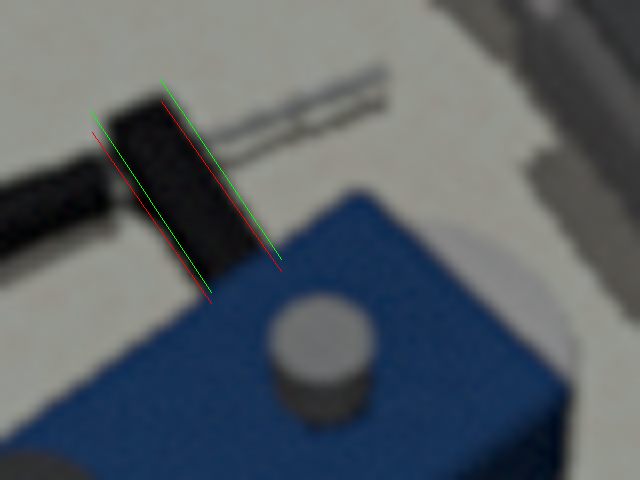

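The handle end lies between the level prediction and the 4° one, about 1.4 px from each, which is within the 2 mm calibration error. The drop past the crest and the hard stop were both clearly felt, so I'm handing in.

```bash
python3 -c "
from bench import job,status
print(status.current_t()); print(job.close_job())"
```

```text
40.4417
the job is handed in; nothing more can be done
None
```

The cup hangs in the collar, let go, with its handle to the front, and the job was handed in at about 40 s. I felt it drop past the crest and meet the stop. Level is only confirmed to within about 4°, because the pictures couldn't settle it more finely.

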